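# Eject the spring barrel and trap it with the other finger

## Robot

A 6-joint arm with a two-finger parallel gripper is mounted at the origin on the work surface. World frame = base frame: x ahead of the robot, y to its left, z up, the work surface at z = 0. Lengths are in m, angles in degrees, forces in N, time in s.
With the tool pointing down it reaches from about 0.25 to 0.725 m from the base axis. Payload 9.7 kg.
Tool frame: the origin (TCP) lies midway between the tips of the shut fingers; the grasp point (between the pads) lies 19 mm behind it; z points along the fingers, y is the line along which they close (so a half turn about z gives the same grasp; the last joint's range is limited). The gripper opens to 85 mm and grips with 20 to 120 N. Pads are 22 mm wide; open, the fingers measure 114 mm over their backs; the gripper's body (76 mm by 85 mm) begins 54 mm behind the grasp point. The pads swing forward as they close: fully open they stand 13 mm farther back than shut.
Start: joints at [-63.713, 4.979, 10.078, 95.1, 0, 90], TCP at [0.244, -0.493, 0.231] pointing down, gripper open.
Joint ranges: [-179.16, 179.16], [-48.56, 103.87], [-65.8, 70.77], [-126.05, 130.52], [-82.76, 87.17], [-180, 180]. Speed limits (degrees/s): [127.2, 127.2, 147.25, 180, 180, 180].

## Interface

Orientations are given as [roll, pitch, yaw] about the fixed x, y, z axes, in that order (R = Rz(yaw) Ry(pitch) Rx(roll)).
In Python, from workcell import bot gives the robot as it stands. The module is installed in compiled form; this text tells all that it offers.
- The arm moves only by the tool send_rows, never from a script. Its argument "moves" is one flat list of numbers, 7 for each row, row after row: the shift along the world's x, y, z normalised to -1 to 1, where 1 is 0.025 m, then the turn, a rotation vector about the world's x, y, z normalised to -1 to 1, where 1 is 0.15 rad, then the closure, from -1 (fully open) to 1 (shut), so that 0 is half open. A call has 1 to 8 rows; each row shifts and turns the commanded pose from where the row before left it; what a row does not reach is not made up. A row lasts 1/8 s, in which the tool goes at most 62.5 mm and 10.7 degrees, less where a joint would pass 70% of its speed; a pose out of reach is approached as far as the arm can. A call with a number of a shift or a turn outside -1 to 1 is refused whole. A call with a gripper value outside its range is refused whole. The fingers move at their own pace and stop on an object; "squeeze" is the grip in N (left out, the last holds). Time passes only in rows, so rows that do not move let the fingers close. It gives the time, the measured TCP pose, the force, the opening and the grip force at its end, in the units of the state.
- bot.get_obs(): the state, without advancing time (a new reading comes with each control period).
- bot.camera(name): name is "side" or "top"; returns a dict with "color" (480x640x3 uint8, red, green, blue), "camera_matrix" (3x3 intrinsics, pixels), "R" (3x3) and "t" (3): a world point X has camera coordinates R X + t. Camera axes: x right, y down, z forward; pixel columns grow to the right and rows downward; lengths in m; the calibration is good to about 2 mm. A picture is of the moment at which its call begins. There is no depth.
- bot.job_done(): hands the job in; it is judged then, once.
Trained networks look in the newest picture that a camera, given by its name, has taken for a name from the list of things; names that differ only in an ending like _2 or _b are one class to them, and where a whole thing is asked for, a point or a joint stands for the part that bears it (a point fixed in the world has none). Each returns a list of dicts, best first, with "p" (0 to 1); they miss things now and then, are a little off and sometimes report something else, mostly with a low value. They report only what shows in the picture. A call takes as long as a camera call. They do not tell look-alikes from the thing itself.
- bot.boxes_of(camera, query): "extent" ([left, top, right, bottom] in pixels, round what is visible of it).
- bot.trace(camera, query): "region" (480x640 bool, what is visible of it) and "extent" ([left, top, right, bottom] in pixels, round what is visible of it).
- bot.landmark_of(camera, query): "pixel" ([column, row] in pixels: a listed point, or the origin of a listed thing).
The state is a dict: "time": time; "q": joint angles; "qd": joint speeds; "joint_efforts": joint torques, N m; "ee_pos": TCP position; "tcp_rot": TCP orientation; "wrist_force": force on the tool from outside, world axes, zero at the start; "torque": the same for the moment, N m; "opening": finger opening in m; "grasp_force": force on a finger pad.
Only numpy, scipy, OpenCV 4.12 (cv2) and the standard library are available. Lean on these libraries where they do the work, as an engineer would, in place of code of your own. Each camera call takes 0.05 s, during which the arm holds its last target. There are 200 camera calls.

## Task

Press the red key of the parts feeder fully down with one finger so that the brass spring barrel pops out of its seat, with the other finger waiting across the ramp so that the barrel rolls up against it and is trapped before it gets away. Do not touch the barrel before the key goes down, do not squeeze or lift it, and leave the other things on the bench alone. Finish while holding: the key still fully down and the barrel resting still against the other finger on the ramp.

Things in the scene. Friction and masses are not known exactly. Their poses are not given: they have to be found in the camera images.
- feeder: Gunmetal parts feeder, fixed, 135 x 56 mm. Origin on the bench below the red key's middle; x axis points downhill along the ramp, z up. Along x in mm: key housing -18 to 18 (33 high), red key -12 to 12, steel kicker plate 16 to 19 (18 wide, top 58 high), grey seat rising at 10 degrees to a crest at 40, ramp falling at 30 degrees to its open end at 90.
- crest (a point): Mid-width point on the crest between seat and ramp, 40 mm above the bench, 40 mm from the key's centre; axes as the feeder. The floor is 34 mm wide, 23 mm above the bench at x = 70 mm and 11 mm at the open end; side cheeks (40 mm apart outside) stand only 5 mm above the floor. Nothing on the ramp stops the barrel: past the crest it rolls down and off the end.
- key_top (a point): Centre of the top face of the red ejector key (24 mm along the ramp, 28 mm across); 46 mm above the bench when up, 38 mm when fully down: level with a point 15 mm above the ramp floor at x = 70 mm. The barrel on the ramp with its centre at x = 55 mm has it 49 mm above the bench. Axes as the feeder.
- ejector (a joint): Travel of the red key, m: 0 up, 0.008 fully down at a hard stop. A spring resists with 1.5 N at first and 5.5 N at the bottom and lifts the key when released. The key moves the kicker plate downhill 1.5 times as far; the barrel goes over the crest at about 4 to 5 mm of key travel.
- barrel_center (a point): Centre of the brass spring barrel, a smooth drum 30 mm in diameter and 30 mm long lying across the ramp, about 0.15 kg. It starts in the seat against the kicker, centre at x = 34 mm in the feeder's frame (spanning 19 to 49 mm) and 54 mm above the bench; its top is 69 mm above the bench.
- bell: Brass bell dome, 90 mm across, 48 mm high, loose on the bench; origin under its centre. Leave alone.
- oil_can: Copper oil can, 64 mm across, 70 mm high, with a thin spout rising to 115 mm and reaching 43 mm along its x; loose; origin under its centre. Leave alone.
- seat_board: Black lacquered seat board block, 100 x 65 x 35 mm, loose; origin under its centre. Leave alone.
- screwdriver_grip (a point): Middle of the bone handle of a screwdriver 170 mm long, lying loose on the bench. Leave alone.
Not all that is in view belongs to the job. Of the things that look like the feeder, take the one that is farthest to the robot's right at the start.

How it is judged:
By the outcome, as a careful person would: the job done as asked, in the order asked, and still so for the second after the job is handed in, while the arm keeps its last pose, push and grip.
It also fails if it takes over 32 s, if anything falls off the work surface, if the arm or the gripper's body presses on something with over 40 N, if the wrist force passes 120 N, or if a joint passes its speed limit or range.

## Working session

There is one attempt and no reset: what is moved stays moved. The work goes in short steps, Python scripts to look and compute and a tool call to move; the robot and the scene stay as the last step left them, time stands still between calls to the robot, and variables do not carry over. Pictures are saved under pics/ and viewed, at most 10 in all, crops included, and the job is handed in when it is done.

Besides the shell and the picture viewer there is one more tool, called after "Request:" as name(argument=value, ...) on one line, values as JSON. send_rows: Moves the arm, as the interface text tells. Its arguments: {"type":"object","properties":{"moves":{"type":"array"},"squeeze":{"type":"number"}},"required":["moves"]}

```bash
mkdir -p pics
cat > h.py <<'E'
from workcell import bot
import numpy as np, cv2
def ray(c,px):
    K=np.array(c["camera_matrix"]);R=np.array(c["R"]);t=np.array(c["t"])
    d=R.T@np.linalg.solve(K,[px[0],px[1],1.]);o=-R.T@t
    return o,d
def atz(c,px,z):
    o,d=ray(c,px);return o+d*(z-o[2])/d[2]
def proj(c,X):
    K=np.array(c["camera_matrix"]);p=K@(np.array(c["R"])@np.array(X)+np.array(c["t"]));return p[:2]/p[2]
E
python3 - <<'E'
from h import *
im=[]
for n in("top","side"):
    c=bot.camera(n);im.append(c["color"])
    cv2.imwrite(f"pics/{n}0.png",c["color"][:,:,::-1])
    print(n,"cam at",(-np.array(c["R"]).T@np.array(c["t"])).round(3))
    for q,z in(("feeder",0),("key_top",.046),("crest",.04),("barrel_center",.054),("bell",0),("oil_can",0),("seat_board",0),("screwdriver_grip",.01)):
        for r in bot.landmark_of(n,q)[:4]: print(q,round(r["p"],2),np.round(r["pixel"],1),atz(c,r["pixel"],z).round(4))
print(bot.get_obs())
E
```

```text
top cam at [ 0.265 -0.018  1.001]
feeder 0.86 [332.4 221.6] [ 0.5043 -0.0086  0.    ]
feeder 0.86 [272.8 288.9] [0.3428 0.0934 0.    ]
feeder 0.83 [193.9 324.8] [0.2458 0.241  0.    ]
feeder 0.76 [296.8 137.9] [0.6823 0.098  0.    ]
key_top 0.74 [337.7 211. ] [ 0.5172 -0.0165  0.046 ]
key_top 0.66 [189.6 330. ] [0.2357 0.2353 0.046 ]
key_top 0.49 [295.3 130.9] [0.6784 0.0984 0.046 ]
key_top 0.46 [270.4 286.5] [0.3432 0.0938 0.046 ]
crest 0.93 [320.9 225.8] [0.4824 0.0132 0.04  ]
crest 0.93 [249.8 291. ] [0.3286 0.1337 0.04  ]
crest 0.74 [171.2 335.3] [0.22   0.2705 0.04  ]
crest 0.73 [280.2 136.6] [0.6632 0.129  0.04  ]
barrel_center 0.71 [321.4 223.3] [0.4845 0.0125 0.054 ]
bell 0.72 [185.4 223.8] [0.4519 0.3027 0.    ]
oil_can 0.65 [208.  155.1] [0.6124 0.2858 0.    ]
seat_board 0.61 [482.4 273. ] [ 0.442  -0.3366  0.    ]
screwdriver_grip 0.76 [468.3 178.2] [ 0.6423 -0.2863  0.01  ]
side cam at [0.236 0.65  0.63 ]
feeder 0.83 [193.3 281.8] [0.685 0.098 0.   ]
feeder 0.71 [369.6 321.4] [0.3379 0.0926 0.    ]
feeder 0.69 [413.6 407.2] [0.2367 0.2353 0.    ]
feeder 0.66 [301.2 262.1]
[... 618 characters left out ...]
 [ 0.6474 -0.3     0.01  ]
{'time': 0.9, 'q': array([-6.37150467e+01,  4.97918465e+00,  1.00776030e+01,  9.50998902e+01,
       -1.28088554e-04,  9.00000261e+01]), 'qd': array([ 0.07153793, -0.03911212, -0.01357311, -0.20137246,  0.00340655,
       -0.06087987]), 'joint_efforts': array([ 1.19472363e-03, -5.20098889e+01,  4.64854681e+01,  1.66515947e-03,
       -1.97690133e-04, -1.30800194e-05]), 'ee_pos': array([ 0.24355481, -0.49312314,  0.23127593]), 'tcp_rot': array([-1.79998528e+02,  1.28089224e-04,  2.62849272e+01]), 'wrist_force': array([ 0.00841157, -0.02521486, -0.11965798]), 'torque': array([-0.05255406, -0.00573839, -0.00406553]), 'grasp_force': 0.0, 'opening': 0.08519501519646216}
```

View pics/top0.png

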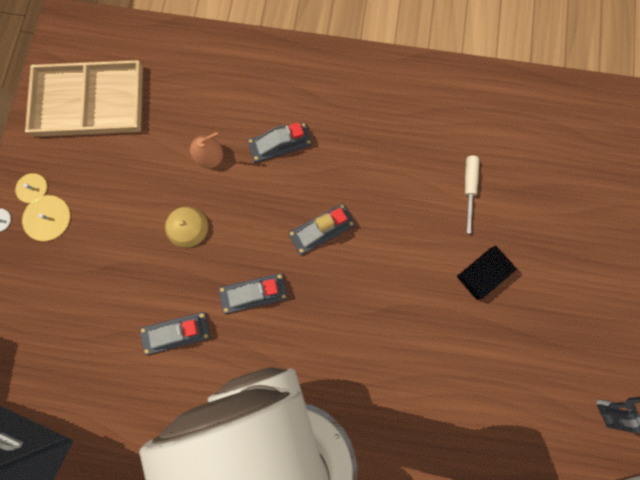

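View pics/side0.png

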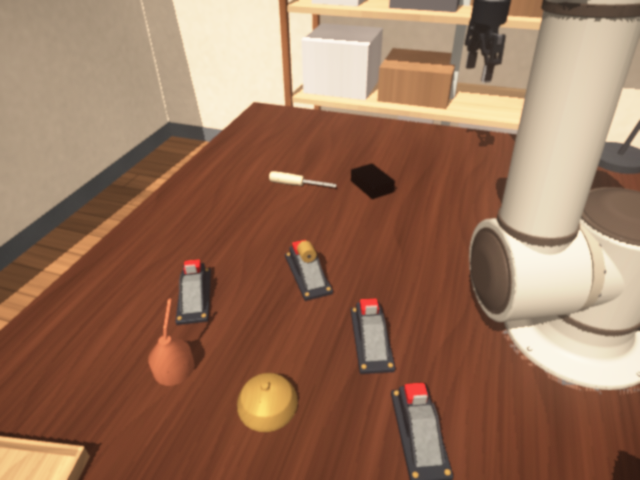

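The four feeder look-alikes in the top picture are at (324,228), (254,293), (175,333) and (280,141). The first is the farthest to the robot's right (lowest y) and holds the barrel, so I'll confirm it in an enlarged crop.

Run:
```python
from h import *
a=cv2.imread("pics/top0.png")[193:263,280:370];b=cv2.imread("pics/side0.png")[232:302,265:355]
z=lambda i:cv2.resize(i,None,fx=8,fy=8,interpolation=cv2.INTER_CUBIC)[:,:]
o=np.hstack([z(a)[:, :],z(b)]);o=cv2.resize(o,(800,int(o.shape[0]*800/o.shape[1])));cv2.imwrite("pics/crop.png",o)
for n in("top","side"):
    c=bot.camera(n)
    m=[r for r in bot.trace(n,"feeder")]
    for r in m:
        g=r["region"].astype(np.uint8)
        pts=np.argwhere(g)[:,::-1]
        print(n,round(r["p"],2),np.round(r["extent"]))
        if abs(np.mean(pts[:,0])-(322 if n=="top" else 308))<20:
            P=np.array([atz(c,p,0.004)[:2] for p in pts],np.float32)*1000
            print("rect",cv2.minAreaRect(P))
    im=c["color"].astype(int);red=((im[:,:,0]>150)&(im[:,:,1]<60)&(im[:,:,2]<70)).astype(np.uint8)
    k,l,s,ce=cv2.connectedComponentsWithStats(red)
    for i in range(1,k):
        if s[i,4]>10: print("red",s[i],ce[i],atz(c,ce[i],.046).round(4))
    for r in bot.trace(n,"barrel_center"): print("barrel",round(r["p"],2),r["extent"],np.argwhere(r["region"]).mean(0)[::-1])
```

```text
top 0.67 [247. 124. 316. 165.]
top 0.65 [286. 206. 354. 252.]
rect ((484.5025939941406, 11.789337158203125), (58.80900192260742, 137.2767333984375), 37.71803665161133)
top 0.62 [140. 311. 209. 356.]
top 0.61 [220. 272. 290. 316.]
red [291 129  12   8  30] [295.96666667 133.3       ] [0.6732 0.0961 0.046 ]
red [333 216  14   8  23] [338.43478261 219.95652174] [ 0.4986 -0.0208  0.046 ]
red [265 290   7   5  11] [267.09090909 292.90909091] [0.3296 0.0981 0.046 ]
red [194 321   3  14  15] [194.8        327.86666667] [0.2412 0.2261 0.046 ]
barrel 0.5 [313.8, 214.7, 333.9, 229.9] [324.43612335 222.7753304 ]
barrel 0.4 [330.9, 206.7, 345.0, 225.8] [338.42021277 216.12765957]
side 0.98 [174. 262. 209. 324.]
side 0.97 [391. 380. 454. 479.]
side 0.91 [351. 300. 396. 374.]
side 0.69 [285. 244. 333. 302.]
rect ((488.9180603027344, -1.7783355712890625), (63.97154235839844, 169.84613037109375), 36.95587921142578)
red [293 245   4   9  15] [294.46666667 249.06666667] [ 0.5121 -0.0021  0.046 ]
red [197 261   4   7  15] [198.4        264.13333333] [0.6676 0.0932 0.046 ]
red [360 303   4  11  20] [361.6 308.4] [0.35   0.1094 0.046 ]
red [404 385   7  18  42] [407.11904762 395.33333333] [0.2484 0.25   0.046 ]
barrel 0.86 [297.2, 241.4, 315.5, 265.7] [306.57894737 251.58270677]
```

View pics/crop.png

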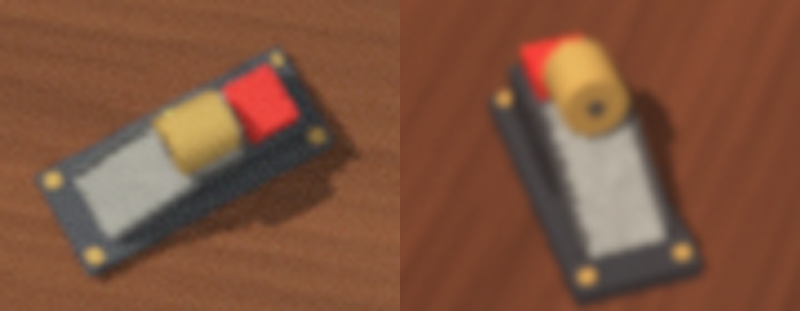

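The crop confirms the target: red key at top pixel (339,216), barrel in its seat at (325,223), ramp falling to lower left, and four brass screws for finding the pose.

Run:
```python
from h import *
c=bot.camera("top");s=bot.camera("side")
k=400/90
T=[atz(c,(280+u/k,193+v/k),.006)[:2] for u,v in((277,60),(317,135),(52,180),(94,256))]
S=[atz(s,(265+(u-400)/k,232+v/k),.006)[:2] for u,v in((503,97),(585,276),(682,252))]
T=np.array(T);S=np.array(S);print(T.round(4),S.round(4))
up=T[:2].mean(0);dn=T[2:].mean(0);d=dn-up;L=np.linalg.norm(d);d/=L;print("len",L,"ang",np.degrees(np.arctan2(d[1],d[0])),"mid",(up+dn)/2)
e=S[1]-S[0];print("side ang",np.degrees(np.arctan2(e[1],e[0])),np.linalg.norm(e),"mid",(S[0]+S[2])/2)
print("key",atz(c,(280+260/k,193+101/k),.046),"barrel",atz(c,(280+200/k,193+130/k),.058))
# model fit: base mid = x 22.5
m=(up+dn)/2
for x,z in((0,.046),(.034,.054),(-.045,0),(.09,0)):
    X=np.r_[m+d*(x-.0225),z];print(x,X.round(4),proj(c,X),(proj(c,X)-[280,193])*k,(proj(s,X)-[265,232])*k+[400,0])
```

```text
[[ 0.5391 -0.0249]
 [ 0.5051 -0.0491]
 [ 0.4641  0.0731]
 [ 0.4307  0.0474]] [[ 0.5378 -0.0286]
 [ 0.4633  0.0685]
 [ 0.4292  0.0427]]
len 0.12263964733101952 ang 127.52895625902836 mid [0.4847809  0.01162094]
side ang 127.50691223929897 0.12244179264426604 mid [0.48349501 0.0070473 ]
key [ 0.50749728 -0.01960802  0.046     ] barrel [0.48685204 0.00548279 0.058     ]
0 [ 0.4985 -0.0062  0.046 ] [331.42131554 218.97994915] [228.5391802  115.46644067] [563.6550691   76.10238236]
0.034 [0.4778 0.0207 0.054 ] [316.88188132 225.90191227] [163.91947253 146.23072122] [587.26350246 110.02453406]
-0.045 [ 0.5259 -0.0419  0.    ] [349.14933102 214.24661248] [307.3303601   94.42938878] [538.10611591  94.26451763]
0.09 [0.4437 0.0652 0.    ] [293.98603416 243.92860985] [ 62.16015183 226.34937713] [632.52153711 291.02275415]
```

Request:
send_rows(moves=[0.456,0.96,0,0,0,0.062,-0.55,0.456,0.96,0,0,0,0.062,-0.55,0.456,0.96,0,0,0,0.062,-0.55,0.456,0.96,0,0,0,0.062,-0.55,0.456,0.96,0,0,0,0.062,-0.55,0.456,0.96,0,0,0,0.062,-0.55,0.456,0.96,0,0,0,0.062,-0.55])

```text
time: 2.17
ee_pos: [0.3237, -0.3243, 0.2314]
tcp_rot: [180.0, -0.0, 30.0]
wrist_force: [-0.1, 0.1, 0.0]
opening: 0.0658
grasp_force: 0.0
```

Request:
send_rows(moves=[0.456,0.96,0,0,0,0.062,-0.55,0.456,0.96,0,0,0,0.062,-0.55,0.456,0.96,0,0,0,0.062,-0.55,0.456,0.96,0,0,0,0.062,-0.55,0.456,0.96,0,0,0,0.062,-0.55,0.456,0.96,0,0,0,0.062,-0.55,0.456,0.96,0,0,0,0.062,-0.55])

```text
time: 3.05
ee_pos: [0.4035, -0.1563, 0.2314]
tcp_rot: [180.0, -0.0, 33.8]
wrist_force: [0.5, 0.0, 0.3]
opening: 0.0661
grasp_force: 0.0
```

Request:
send_rows(moves=[0.456,0.96,0,0,0,0.062,-0.55,0.456,0.96,0,0,0,0.062,-0.55,0.456,0.96,0,0,0,0.062,-0.55,0.456,0.96,0,0,0,0.062,-0.55,0.456,0.96,0,0,0,0.062,-0.55,0.456,0.96,0,0,0,0.062,-0.55,0.456,0.96,0,0,0,0.062,-0.55])

```text
time: 3.92
ee_pos: [0.4833, 0.0117, 0.2314]
tcp_rot: [180.0, -0.0, 37.5]
wrist_force: [0.2, -0.4, 0.5]
opening: 0.066
grasp_force: 0.0
```

Request:
send_rows(moves=[0,0,-0.86,0,0,0,-0.55,0,0,-0.86,0,0,0,-0.55,0,0,-0.86,0,0,0,-0.55,0,0,-0.86,0,0,0,-0.55,0,0,-0.86,0,0,0,-0.55,0,0,-0.86,0,0,0,-0.55,0,0,-0.86,0,0,0,-0.55])

```text
time: 4.8
ee_pos: [0.483, 0.0109, 0.0801]
tcp_rot: [180.0, -0.0, 37.5]
wrist_force: [0.3, -0.7, -0.6]
opening: 0.0661
grasp_force: 0.0
```

Run:
```python
from h import *
c=bot.camera("top");s=bot.camera("side");print(bot.get_obs()["ee_pos"])
f=lambda i,x,y:cv2.resize(i["color"][y:y+100,x:x+100,::-1],(400,400),interpolation=cv2.INTER_CUBIC)
a=f(c,270,170);b=f(s,255,190)
K=np.array([.5066,-.0197]);d=np.array([-.609,.793])
for x,z in((0,.046),(.070,.038),(.006,.085),(.072,.085)):
    X=np.r_[K+d*x,z]
    for i,cam,o in((a,c,(270,170)),(b,s,(255,190))):
        p=(proj(cam,X)-o)*4; cv2.drawMarker(i,tuple(int(v) for v in p),(0,255,0) if z<.08 else (255,0,255),0,8,1)
cv2.imwrite("pics/hov.png",np.hstack([a,b]))
```

```text
[0.48167369 0.01084829 0.07869187]
```

View pics/hov.png

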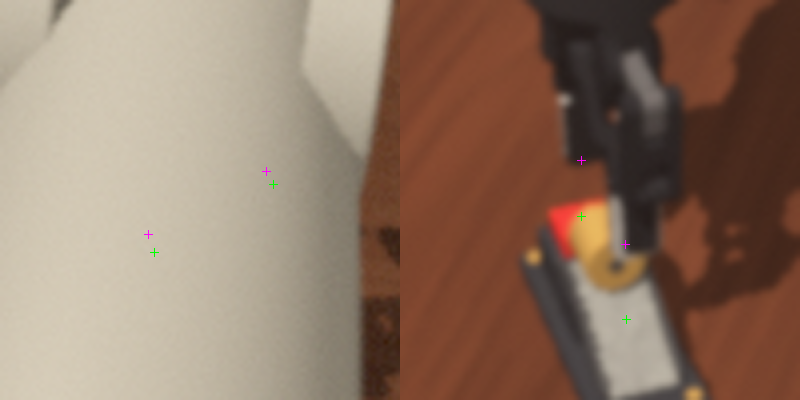

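The side view shows both fingertips where predicted: the far one above the key at about (581,162), the near one across the ramp at about (625,246). Going down.

Request:
send_rows(moves=[0,0,-0.4,0,0,0,-0.55,0,0,-0.4,0,0,0,-0.55,0,0,-0.4,0,0,0,-0.55,0,0,0,0,0,0,-0.55])

```text
time: 5.4
ee_pos: [0.4825, 0.0109, 0.0499]
tcp_rot: [-180.0, 0.1, 37.5]
wrist_force: [0.2, -0.5, 0.4]
opening: 0.0662
grasp_force: 0.0
```

Request:
send_rows(moves=[0,0,-0.12,0,0,0,-0.55,0,0,-0.12,0,0,0,-0.55,0,0,0,0,0,0,-0.55])

```text
time: 5.78
ee_pos: [0.4829, 0.0109, 0.0447]
tcp_rot: [-180.0, 0.0, 37.5]
wrist_force: [-0.3, 0.5, -0.3]
opening: 0.0666
grasp_force: 0.0
```

Run:
```python
from h import *
s=bot.camera("side");o=bot.get_obs();print(o["ee_pos"],o["wrist_force"],o["torque"])
cv2.imwrite("pics/s2.png",cv2.resize(s["color"][200:300,250:350,::-1],(600,600),interpolation=cv2.INTER_CUBIC))
```

```text
[0.48297175 0.01088125 0.04478414] [ 0.02485994 -0.54169751 -0.085869  ] [-0.02100277 -0.00591552  0.00680101]
```

View pics/s2.png

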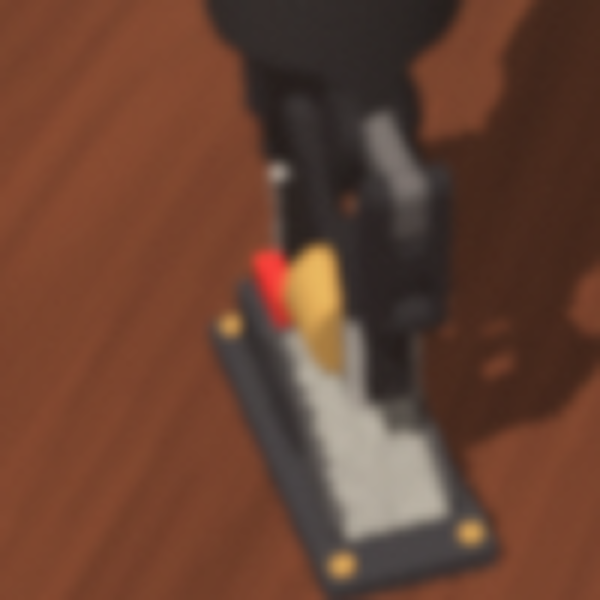

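The barrel at (318,305) is still in its seat, the key finger is over the key, and the ramp finger is centred over the ramp at about (387,410). Creeping down.

Request:
send_rows(moves=[0,0,-0.06,0,0,0,-0.55,0,0,-0.06,0,0,0,-0.55,0,0,0,0,0,0,-0.55])

```text
time: 6.2
ee_pos: [0.4829, 0.0109, 0.0417]
tcp_rot: [-180.0, 0.0, 37.5]
wrist_force: [0.2, 0.6, 0.1]
opening: 0.0662
grasp_force: 0.0
```

Request:
send_rows(moves=[0,0,-0.06,0,0,0,-0.55,0,0,0,0,0,0,-0.55])

```text
time: 6.45
ee_pos: [0.4829, 0.0109, 0.0401]
tcp_rot: [-180.0, 0.0, 37.5]
wrist_force: [0.8, 0.2, 0.6]
opening: 0.0665
grasp_force: 0.0
```

Request:
send_rows(moves=[0,0,-0.06,0,0,0,-0.55,0,0,0,0,0,0,-0.55])

```text
time: 6.7
ee_pos: [0.4831, 0.0109, 0.0389]
tcp_rot: [180.0, -0.0, 37.5]
wrist_force: [0.0, 0.4, 1.6]
opening: 0.0661
grasp_force: 0.9
```

Request:
send_rows(moves=[0,0,-0.06,0,0,0,-0.55,0,0,0,0,0,0,-0.55])

```text
time: 6.95
ee_pos: [0.483, 0.0109, 0.0373]
tcp_rot: [180.0, -0.0, 37.5]
wrist_force: [-0.3, 0.1, 2.9]
opening: 0.0663
grasp_force: 1.2
```

Request:
send_rows(moves=[0,0,-0.05,0,0,0,-0.55,0,0,-0.05,0,0,0,-0.55,0,0,-0.05,0,0,0,-0.55,0,0,0,0,0,0,-0.55])

```text
time: 7.45
ee_pos: [0.4831, 0.0109, 0.0335]
tcp_rot: [180.0, -0.0, 37.5]
wrist_force: [-0.4, 0.9, 3.4]
opening: 0.0663
grasp_force: 2.1
```

Request:
send_rows(moves=[0,0,-0.05,0,0,0,-0.55,0,0,-0.05,0,0,0,-0.55,0,0,0,0,0,0,-0.55])

```text
time: 7.82
ee_pos: [0.4831, 0.0109, 0.0313]
tcp_rot: [180.0, -0.0, 37.5]
wrist_force: [-2.4, -0.0, 6.7]
opening: 0.0661
grasp_force: 3.9
```

Request:
send_rows(moves=[0,0,-0.04,0,0,0,-0.55,0,0,0,0,0,0,-0.55])

```text
time: 8.07
ee_pos: [0.4832, 0.0109, 0.0312]
tcp_rot: [180.0, -0.0, 37.5]
wrist_force: [-4.1, 1.6, 13.7]
opening: 0.0665
grasp_force: 7.6
```

Run:
```python
from h import *
s=bot.camera("side");o=bot.get_obs();print(o["ee_pos"],o["wrist_force"],o["torque"])
cv2.imwrite("pics/s3.png",cv2.resize(s["color"][200:300,250:350,::-1],(600,600),interpolation=cv2.INTER_CUBIC))
```

```text
[0.48322639 0.01091741 0.03116637] [-4.76635233  0.72560999 14.26591847] [-0.13254621  0.75439714 -0.06723793]
```

View pics/s3.png

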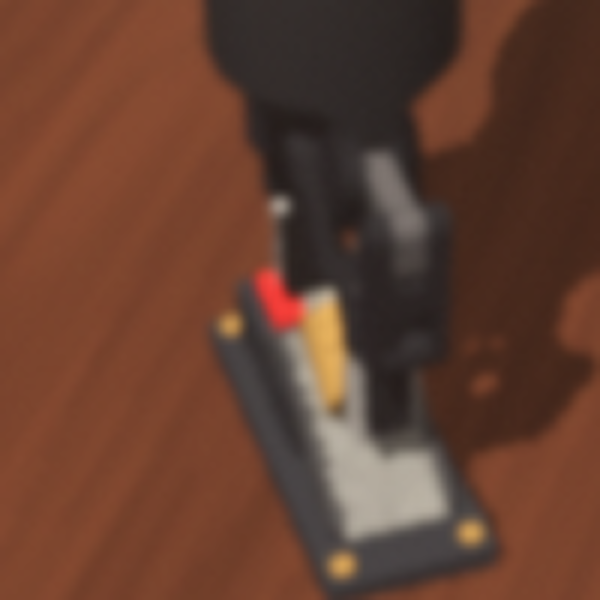

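Key is at its hard stop (z stopped at 31 mm while the force jumped to 14 N). The barrel now shows against the ramp finger at (335,350). Checking its position and stillness.

Request:
send_rows(moves=[0,0,0,0,0,0,-0.55,0,0,0,0,0,0,-0.55,0,0,0,0,0,0,-0.55,0,0,0,0,0,0,-0.55])

```text
time: 8.62
ee_pos: [0.4832, 0.0109, 0.0311]
tcp_rot: [180.0, -0.0, 37.5]
wrist_force: [-4.4, 0.3, 14.0]
opening: 0.0661
grasp_force: 7.6
```

Run:
```python
from h import *
s=bot.camera("side");o=bot.get_obs();print(o["ee_pos"],o["wrist_force"],o["grasp_force"])
i=cv2.resize(s["color"][200:300,250:350,::-1],(600,600),interpolation=cv2.INTER_CUBIC)
p=cv2.imread("pics/s3.png");print("change",cv2.absdiff(i,p)[260:430,290:360].mean())
K=np.array([.5066,-.0197]);d=np.array([-.609,.793]);n=np.array([.793,.609])
# drum's left rim (towards +n) outline for centre x
for xc,zc in((.034,.054),(.055,.049),(.058,.047)):
    a=np.linspace(0,2*np.pi,40)
    q=np.array([(proj(s,np.r_[K+d*(xc+.015*np.cos(t))+n*.015,zc+.015*np.sin(t)])-[250,200])*6 for t in a])
    print(xc,"rim rows",q[:,1].min().round(),q[:,1].max().round(),"cols",q[:,0].min().round(),q[:,0].max().round())
hsv=cv2.cvtColor(i,cv2.COLOR_BGR2HSV);m=cv2.inRange(hsv,(15,110,120),(30,255,255))[240:440,280:360];y,x=np.nonzero(m);print("brass rows",y.min()+240,y.max()+240,"cols",x.min()+280,x.max()+280)
y0=cv2.imread("pics/s2.png");m=cv2.inRange(cv2.cvtColor(y0,cv2.COLOR_BGR2HSV),(15,110,120),(30,255,255))[230:440,280:360];y,x=np.nonzero(m);print("before",y.min()+230,y.max()+230,x.min()+280,x.max()+280)
```

```text
[0.48321596 0.01092392 0.0311635 ] [-4.62858092  0.76083876 14.42385381] 7.5715254549868405
change 0.41336134453781515
0.034 rim rows 273.0 366.0 cols 273.0 302.0
0.055 rim rows 326.0 420.0 cols 294.0 323.0
0.058 rim rows 336.0 431.0 cols 297.0 326.0
brass rows 302 410 cols 301 348
before 244 369 290 343
```

```bash
python3 -c "
from workcell import bot
print(bot.job_done())"
```

```text
the job is handed in; nothing more can be done
None
```

I pressed the key of the rightmost feeder to its hard stop, held with about 14 N. The barrel popped over the crest, rolled against the other finger and was still there when I handed the job in at about 8.7 s; no verdict came back.

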